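# Put the used electrode plates away to dry

### The arm

A 7-joint arm with a two-finger parallel gripper is mounted at the origin on the work surface. World frame = base frame: x ahead of the robot, y to its left, z up, the work surface at z = 0. Lengths are in m, angles in rad, forces in N, time in s.
With the tool pointing down it reaches from about 0.35 to 0.775 m from the base axis. Payload 3.1 kg.
Tool frame: the origin (TCP) lies between the finger pads; the fingertips stand 11 mm ahead of it and the grasp point (between the pads) lies 8 mm behind it (arm.tcp_to_tips is the distance from the TCP to the fingertips, in m); z points along the fingers, y is the line along which they close (so a half turn about z gives the same grasp; the last joint's range is limited). The gripper opens to 85 mm and grips with 20 to 120 N. Pads are 22 mm wide; open, the fingers measure 114 mm over their backs; the gripper's body (76 mm by 85 mm) begins 54 mm behind the grasp point. The pads swing forward as they close: fully open they stand 13 mm farther back than shut.
Start: joints at [1.14, 0.311, 0.014, 1.512, -0.004, 1.319, -0.027], TCP at [0.209, -0.509, 0.242] pointing down, gripper open.
Joint ranges: [-2.7, 2.7], [-0.3, 1.91], [-1.27, 1.3], [0.12, 2.57], [-1.44, 4.58], [0.2, 2.03], [-3.05, 3.05]. Speed limits (rad/s): [2.79, 2.79, 3.14, 3.14, 3.14, 3.14, 3.14].

### API

Orientations are given as [roll, pitch, yaw] about the fixed x, y, z axes, in that order (R = Rz(yaw) Ry(pitch) Rx(roll)).
In Python, from plant import arm gives the robot as it stands. Calls block until the motion is done:
- arm.move_pose(position, orientation): joint-space move of the TCP to a pose.
- arm.move_straight(position, v=0.15, ori=None, until_force=None): straight line of the TCP; ori=None keeps the orientation; v is the mean speed in m/s. With until_force (N) it stops when the force on the tool has changed by that much, and returns True; else False.
- arm.move_j(angles): joint-space move.
- arm.command_gripper(opening, newtons=None): finger opening in m; newtons is the grip in N (None keeps the last); returns when the fingers have stopped.
- arm.sleep(seconds).
- arm.inverse_kinematics(position, orientation): joint angles nearest the present ones, or None.
- arm.get_obs(): the state.
- arm.camera(name): name is "scene" or "top"; returns a dict with "image" (480x640x3 uint8, red, green, blue), "fx", "fy", "cx", "cy" (pixels), "T" (4x4, takes a point from camera to world coordinates). Camera axes: x right, y down, z forward; pixel columns grow to the right and rows downward; lengths in m; the calibration is good to about 2 mm. A picture is of the moment at which its call begins. There is no depth.
A pose or a line that the arm cannot do raises arm.MotionError and nothing moves.
- arm.close_job(): hands the job in; it is judged then, once.
The state is a dict: "time": time; "qpos": joint angles; "qd": joint speeds; "joint_torque": joint torques, N m; "tool_pos": TCP position; "orientation": TCP orientation; "ft_force": force on the tool from outside, world axes, zero at the start; "torque": the same for the moment, N m; "grip_width": finger opening in m; "gripper_force": force on a finger pad.
Only numpy, scipy, OpenCV 4.12 (cv2) and the standard library are available. Lean on these libraries where they do the work, as an engineer would, in place of code of your own. Each camera call takes 0.05 s, during which the arm holds its last target. There are 200 camera calls.

### The job

Switch the isolator off before touching any electrode plate. Then lay every plate from the white stand flat in a drying tray - nickel (silver-grey) plates in the tray with the amber jar beside it, copper plates in the tray with the blue jar; they are too thin to pick up where they lie, so slide each one out over the stand's open front edge until it can be pinched. When all are in, press the green timer button fully, and leave the jars and everything else on the bench as they are.

Things in the scene. Friction and masses are not known exactly. Their poses are not given: they have to be found in the camera images.
- stand_edge (a point): middle of the open front edge (towards the robot) of a fixed white stand's flat top, 60 mm above the bench; x away from the robot (220 mm deep), y along the edge (400 mm wide), z up. Vertical front face; blue rims 8 mm high, 6 mm wide on its other three sides. Smooth PTFE top: plates slide on it easily (friction about 0.3, less than under a fingertip pressed on a plate)
- tray_left: open white drying tray fixed to the bench on the robot's left (+y), 170 (own x) x 220 (own y) x 24 mm high, walls and floor 5 mm thick; origin at the centre of its underside, so plates rest on the floor 5 mm above it
- tray_right: open white drying tray fixed to the bench on the robot's right (-y), 170 (own x) x 220 (own y) x 24 mm high, walls and floor 5 mm thick; origin at the centre of its underside, so plates rest on the floor 5 mm above it
- amber_jar: closed amber jar with black lid, 70 mm wide, 100 mm high, origin under its centre; it stands on the bench just outside (farther from the stand than) one of the two trays, its centre 190 mm from the tray's, and marks that tray
- blue_jar: closed blue jar with white lid, same size, beside the other tray and marking it
- isolator (a joint): red toggle lever of the isolator switch: near 0 it leans towards the robot (on), 1.0 leans away from the robot (off, fully over); swings about a horizontal axis along y, stays where it is left, light friction
- isolator_tip (a point): centre of the round red end (26 mm ball) of the isolator's lever, 80 mm from its pivot, which lies 22 mm above the bench; push it away from the robot (+x) to switch off
- timer_top (a point): centre of the top of the timer's green push button, 32 mm wide; pressed straight down, travel 6 mm, about 5 N, springs back
- timer (a joint): timer button travel, 0 up to 0.006 m fully down
- n1_center (a point): centre (half-way up) of a flat bare silver-grey nickel electrode plate, 100 x 50 x 2 mm, 60 g, with a darker used area over most of its upper face; own x along the 100 mm length (the clean end with a dark spot is its -x end), z out of the face. At the start it lies flat on the stand, clear of the edge, or it is absent (None). Plates may overlap in a tray.
- n2_center (a point): centre (half-way up) of a flat bare silver-grey nickel electrode plate, 100 x 50 x 2 mm, 60 g, with a darker used area over most of its upper face; own x along the 100 mm length (the clean end with a dark spot is its -x end), z out of the face. At the start it lies flat on the stand, clear of the edge, or it is absent (None). Plates may overlap in a tray.
- c1_center (a point): centre (half-way up) of a flat bare copper-coloured electrode plate, 100 x 50 x 2 mm, 60 g, with a darker used area over most of its upper face; own x along the 100 mm length (the clean end with a dark spot is its -x end), z out of the face. At the start it lies flat on the stand, clear of the edge, or it is absent (None). Plates may overlap in a tray.
- c2_center (a point): centre (half-way up) of a flat bare copper-coloured electrode plate, 100 x 50 x 2 mm, 60 g, with a darker used area over most of its upper face; own x along the 100 mm length (the clean end with a dark spot is its -x end), z out of the face. At the start it lies flat on the stand, clear of the edge, or it is absent (None). Plates may overlap in a tray.
- c3_center (a point): centre (half-way up) of a flat bare copper-coloured electrode plate, 100 x 50 x 2 mm, 60 g, with a darker used area over most of its upper face; own x along the 100 mm length (the clean end with a dark spot is its -x end), z out of the face. At the start it lies flat on the stand, clear of the edge, or it is absent (None). Plates may overlap in a tray.
- beaker: small glass beaker, 70 mm wide, 90 mm high; a bystander, leave it alone
- wash_bottle: white bottle with red cap, 60 mm wide, 150 mm high; a bystander, leave it alone
- screwdriver: screwdriver lying on the bench, 160 mm long, own x along it; a bystander, leave it alone
- timer_clip: orange plastic block 60 x 30 x 25 mm on the bench; a bystander, leave it alone
- end_cap: aluminium disc 44 mm wide, 30 mm high; a bystander, leave it alone
- vial: small glass jar 40 mm wide, 70 mm high; a bystander, leave it alone
Mind the look-alikes: they are no part of the job. What is shaped like the part that bears timer_top but brown is not meant.

How it is judged:
On the way, in this order (a step that is already met when the one before it is completed fails the run):
1. the isolator is switched off (value of joint isolator above 0.8 rad), for 0.2 s.
2. every plate lies flat in the tray for its metal (((horizontal distance between amber_jar and tray_left below 0.3 m and (x of n1_center in the frame of tray_left between -0.06 and 0.06 m and y of n1_center in the frame of tray_left between -0.095 and 0.095 m and z of n1_center in the frame of tray_left below 0.02 m and angle between n1_center's own z axis and vertical below 0.2 rad) and (x of n2_center in the frame of tray_left between -0.06 and 0.06 m and y of n2_center in the frame of tray_left between -0.095 and 0.095 m and z of n2_center in the frame of tray_left below 0.02 m and angle between n2_center's own z axis and vertical below 0.2 rad) and (x of c1_center in the frame of tray_right between -0.06 and 0.06 m and y of c1_center in the frame of tray_right between -0.095 and 0.095 m and z of c1_center in the frame of tray_right below 0.02 m and angle between c1_center's own z axis and vertical below 0.2 rad) and (x of c2_center in the frame of tray_right between -0.06 and 0.06 m and y of c2_center in the frame of tray_right between -0.095 and 0.095 m and z of c2_center in the frame of tray_right below 0.02 m and angle between c2_center's own z axis and vertical below 0.2 rad) and (x of c3_center in the frame of tray_right between -0.06 and 0.06 m and y of c3_center in the frame of tray_right between -0.095 and 0.095 m and z of c3_center in the frame of tray_right below 0.02 m and angle between c3_center's own z axis and vertical below 0.2 rad)) or (horizontal distance between amber_jar and tray_right below 0.3 m and (x of n1_center in the frame of tray_right between -0.06 and 0.06 m and y of n1_center in the frame of tray_right between -0.095 and 0.095 m and z of n1_center in the frame of tray_right below 0.02 m and angle between n1_center's own z axis and vertical below 0.2 rad) and (x of n2_center in the frame of tray_right between -0.06 and 0.06 m and y of n2_center in the frame of tray_right between -0.095 and 0.095 m and z of n2_center in the frame of tray_right below 0.02 m and angle between n2_center's own z axis and vertical below 0.2 rad) and (x of c1_center in the frame of tray_left between -0.06 and 0.06 m and y of c1_center in the frame of tray_left between -0.095 and 0.095 m and z of c1_center in the frame of tray_left below 0.02 m and angle between c1_center's own z axis and vertical below 0.2 rad) and (x of c2_center in the frame of tray_left between -0.06 and 0.06 m and y of c2_center in the frame of tray_left between -0.095 and 0.095 m and z of c2_center in the frame of tray_left below 0.02 m and angle between c2_center's own z axis and vertical below 0.2 rad) and (x of c3_center in the frame of tray_left between -0.06 and 0.06 m and y of c3_center in the frame of tray_left between -0.095 and 0.095 m and z of c3_center in the frame of tray_left below 0.02 m and angle between c3_center's own z axis and vertical below 0.2 rad)))), for 0.2 s.
3. the timer button is pressed (value of joint timer above 0.004 m), for 0.05 s.
At the end, for the whole second after the job is handed in: isolator past 0.8 rad; every plate flat (0.2 rad) in its metal's tray (nickel: by the amber jar, copper: the other): centre within 60 mm (tray x) and 95 mm (tray y) of the tray's centre, under 20 mm above its underside; timer pressed after all were in (value of joint isolator above 0.8 rad and ((horizontal distance between amber_jar and tray_left below 0.3 m and (x of n1_center in the frame of tray_left between -0.06 and 0.06 m and y of n1_center in the frame of tray_left between -0.095 and 0.095 m and z of n1_center in the frame of tray_left below 0.02 m and angle between n1_center's own z axis and vertical below 0.2 rad) and (x of n2_center in the frame of tray_left between -0.06 and 0.06 m and y of n2_center in the frame of tray_left between -0.095 and 0.095 m and z of n2_center in the frame of tray_left below 0.02 m and angle between n2_center's own z axis and vertical below 0.2 rad) and (x of c1_center in the frame of tray_right between -0.06 and 0.06 m and y of c1_center in the frame of tray_right between -0.095 and 0.095 m and z of c1_center in the frame of tray_right below 0.02 m and angle between c1_center's own z axis and vertical below 0.2 rad) and (x of c2_center in the frame of tray_right between -0.06 and 0.06 m and y of c2_center in the frame of tray_right between -0.095 and 0.095 m and z of c2_center in the frame of tray_right below 0.02 m and angle between c2_center's own z axis and vertical below 0.2 rad) and (x of c3_center in the frame of tray_right between -0.06 and 0.06 m and y of c3_center in the frame of tray_right between -0.095 and 0.095 m and z of c3_center in the frame of tray_right below 0.02 m and angle between c3_center's own z axis and vertical below 0.2 rad)) or (horizontal distance between amber_jar and tray_right below 0.3 m and (x of n1_center in the frame of tray_right between -0.06 and 0.06 m and y of n1_center in the frame of tray_right between -0.095 and 0.095 m and z of n1_center in the frame of tray_right below 0.02 m and angle between n1_center's own z axis and vertical below 0.2 rad) and (x of n2_center in the frame of tray_right between -0.06 and 0.06 m and y of n2_center in the frame of tray_right between -0.095 and 0.095 m and z of n2_center in the frame of tray_right below 0.02 m and angle between n2_center's own z axis and vertical below 0.2 rad) and (x of c1_center in the frame of tray_left between -0.06 and 0.06 m and y of c1_center in the frame of tray_left between -0.095 and 0.095 m and z of c1_center in the frame of tray_left below 0.02 m and angle between c1_center's own z axis and vertical below 0.2 rad) and (x of c2_center in the frame of tray_left between -0.06 and 0.06 m and y of c2_center in the frame of tray_left between -0.095 and 0.095 m and z of c2_center in the frame of tray_left below 0.02 m and angle between c2_center's own z axis and vertical below 0.2 rad) and (x of c3_center in the frame of tray_left between -0.06 and 0.06 m and y of c3_center in the frame of tray_left between -0.095 and 0.095 m and z of c3_center in the frame of tray_left below 0.02 m and angle between c3_center's own z axis and vertical below 0.2 rad)))); the robot touches nothing.
It fails at once if a plate is touched while the isolator is on (value of joint isolator below 0.6 rad and (contact force between any of the arm, the fingers and n1 above 0.5 N or contact force between any of the arm, the fingers and n2 above 0.5 N or contact force between any of the arm, the fingers and c1 above 0.5 N or contact force between any of the arm, the fingers and c2 above 0.5 N or contact force between any of the arm, the fingers and c3 above 0.5 N)).
It fails at once if a jar or bystander is moved more than 40 mm (distance of any of amber_jar, blue_jar, beaker, wash_bottle, screwdriver, timer_clip, end_cap, vial from where it was at the start of the episode above 0.04 m).
It fails at once if a jar, bottle or beaker is tipped (angle between any of amber_jar, blue_jar, beaker, wash_bottle, vial's own z axis and vertical above 0.5 rad).
Of n1, n2, c1, c2, c3 only 3 to 5 are there at a start; the rules pass over those that are not, and their reading is None.
At some moment in a run one of n1, n2, c1, c2, c3 may be knocked a few centimetres aside while the robot is not near it.
It also fails if it takes over 210 s, if anything falls off the work surface, if the arm or the gripper's body presses on something with over 40 N, if the wrist force passes 120 N, or if a joint passes its speed limit or range.

## Working session

There is one attempt and no reset: what is moved stays moved. The work goes in short steps, each a Python script; the robot and the scene stay as the last script left them, time stands still between calls to the robot, and variables do not carry over. Pictures are saved under pics/ and viewed, at most 14 in all, crops included, and the job is handed in when it is done.

```bash
ls; mkdir -p pics
python3 - <<'E'
from plant import arm
import cv2,numpy as np
for n in("scene","top"):
    c=arm.camera(n); cv2.imwrite(f"pics/{n}0.png",c["image"][:,:,::-1]); print(n,c["fx"],c["fy"],c["cx"],c["cy"],np.round(c["T"],4).tolist())
o=arm.get_obs(); print(o)
E
```

```text
pics
scene 503.62445962869765 503.62445962869765 322.59365335360707 234.87087657791574 [[0.6416, 0.5414, -0.5433, 1.2964], [0.7669, -0.4673, 0.44, -0.5552], [-0.0156, -0.6989, -0.715, 0.9743], [0.0, 0.0, 0.0, 1.0]]
top 481.3677867599279 481.3677867599279 330.30931472120466 235.9915236667321 [[0.0046, -0.9855, 0.1694, 0.3561], [-1.0, -0.0043, 0.0018, -0.0053], [-0.001, -0.1694, -0.9856, 1.3961], [0.0, 0.0, 0.0, 1.0]]
{'time': 0.1, 'qpos': array([ 1.14026941,  0.31165025,  0.01398299,  1.51292014, -0.00445084,
        1.31918832, -0.02720789]), 'qd': array([ 2.62786018e-06, -7.63330211e-04,  1.78663764e-04, -2.26113707e-03,
       -2.29369027e-03, -1.05513190e-03,  5.77404228e-04]), 'joint_torque': array([ 4.77117574e-04, -3.80856299e+01,  1.46779586e-01, -2.31241071e+01,
        1.23997388e-02,  8.16469314e-03,  1.16809866e-05]), 'tool_pos': array([ 0.20829949, -0.50834116,  0.24131766]), 'orientation': array([-3.13945774e+00,  3.72427859e-05,  3.88892293e-01]), 'ft_force': array([-0.75343879,  0.1062286 , -0.12915351]), 'torque': array([-0.02926869, -0.04515351,  0.03056277]), 'gripper_force': 0.0, 'grip_width': 0.0850725869360408}
```

View pics/scene0.png

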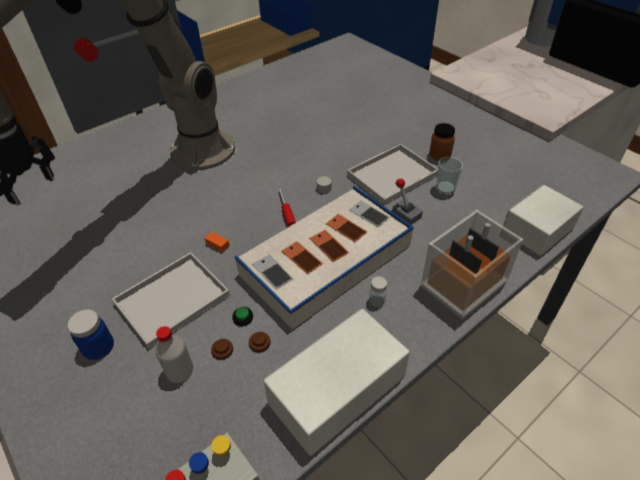

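View pics/top0.png

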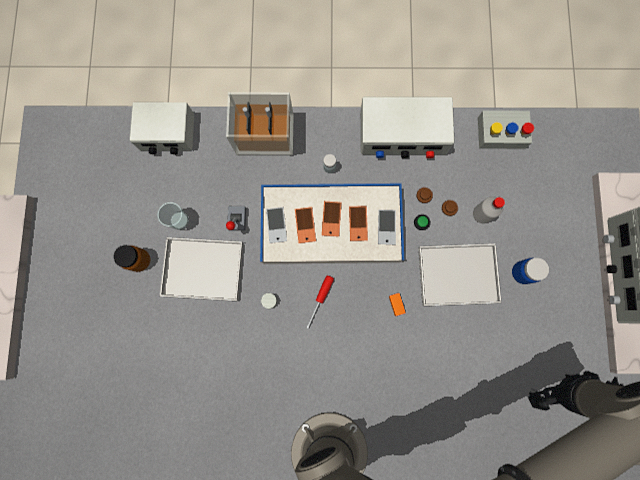

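The scene picture shows the green button at (242,315), the lever ball at (401,183), and five plates. In the top picture:

- **Plates:** nickel at (277,225) and (387,226); copper at (306,225), (331,218) and (358,223).
- **Trays:** the amber jar (131,258) marks the left tray. The blue jar (530,270) marks the right tray.
- **Lever ball and timer:** the ball is at (231,225) and the timer at (422,222).

```bash
cat > h.py <<'E'
from plant import arm
import cv2, numpy as np
def ray(c,uv):
    uv=np.atleast_2d(uv).astype(float); T=np.asarray(c["T"])
    d=np.c_[(uv[:,0]-c["cx"])/c["fx"],(uv[:,1]-c["cy"])/c["fy"],np.ones(len(uv))]@T[:3,:3].T
    return T[:3,3],d
def cast(c,uv,z):
    o,d=ray(c,uv); return (o+d*((z-o[2])/d[:,2])[:,None])[:,:2]
def tri(c1,u1,c2,u2):
    o1,d1=ray(c1,u1);o2,d2=ray(c2,u2);d1,d2=d1[0],d2[0]
    s=np.linalg.lstsq(np.c_[d1,-d2],o2-o1,rcond=None)[0]
    return (o1+s[0]*d1+o2+s[1]*d2)/2
def hsv(c): return cv2.cvtColor(c["image"],cv2.COLOR_RGB2HSV)
def blobs(m,amin):
    cs=cv2.findContours(m.astype(np.uint8),cv2.RETR_EXTERNAL,cv2.CHAIN_APPROX_NONE)[0]
    return [k[:,0] for k in cs if cv2.contourArea(k)>amin]
def rect(c,k,z):  # -> centre, (long,short), yaw of long axis folded to (-90,90] deg
    r=cv2.minAreaRect((cast(c,k,z)*1000).astype(np.float32))
    (x,y),(w,h),a=r
    if w<h: w,h,a=h,w,a+90
    a=(a+90)%180-90
    return np.round([x,y,w,h,a],1)
def plates(c,z=.062,amin=150,roi=(190,255,265,403)):
    """colour blobs inside a pixel window: list of (kind, rect)"""
    H=hsv(c); r0,r1,c0,c1=roi; W=np.zeros(H.shape[:2],bool); W[r0:r1,c0:c1]=1
    cop=W&(H[...,1]>110)&((H[...,0]<20))
    nic=W&(H[...,2]<185)&(H[...,1]<80)
    return [("c",rect(c,k,z)) for k in blobs(cop,amin)]+[("n",rect(c,k,z)) for k in blobs(nic,amin)]
E
python3 - <<'E'
from h import *
t=arm.camera("top");s=arm.camera("scene")
print([ (k,list(r)) for k,r in plates(t)])
H=hsv(t)
print("stand px",H[250,330],"clean",H[238,277],H[238,387],"used",H[220,277],H[222,387])
b=(H[...,0]>100)&(H[...,0]<130)&(H[...,1]>120)
for k in blobs(b,10): print("blue",k.min(0),k.max(0),rect(t,k,.068))
w=(H[...,2]>170)&(H[...,1]<60);w[:236]=0;w[302:]=0
for k in blobs(w,2000): print("white",k.min(0),k.max(0),rect(t,k,.024),rect(t,k,.005))
def cen(m): ks=blobs(m,12); return [(k.mean(0).round(1).tolist(),len(k)) for k in ks]
for n,c in(("t",t),("s",s)):
    H=hsv(c);S=H[...,1]>130
    print(n,"red",cen(S&((H[...,0]<5)|(H[...,0]>174))&(H[...,2]>120)),"green",cen(S&(H[...,0]>45)&(H[...,0]<85)))
E
```

```text
[('c', [np.float64(617.6), np.float64(69.4), np.float64(98.2), np.float64(49.2), np.float64(7.5)]), ('c', [np.float64(623.0), np.float64(-80.5), np.float64(98.2), np.float64(49.1), np.float64(1.4)]), ('c', [np.float64(635.9), np.float64(-4.4), np.float64(98.0), np.float64(49.1), np.float64(-3.7)]), ('n', [np.float64(610.6), np.float64(-160.3), np.float64(100.5), np.float64(47.7), np.float64(0.2)]), ('n', [np.float64(634.0), np.float64(152.0), np.float64(64.3), np.float64(50.1), np.float64(8.6)])]
stand px [ 23  25 224] clean [0 0 0] [ 60   3 193] used [30 16 81] [60  3 80]
blue [512 258] [538 283] [ 486.1 -536.9   66.9   63.4   13.3]
blue [260 184] [403 261] [626.   -5.6 399.8 218.6 -88.9]
blue [376 151] [383 157] [ 824.8 -143.6   20.4   18.1  -89.8]
blue [506 123] [517 133] [ 905.5 -528.8   32.8   30.7  -89.8]
white [420 243] [500 301] [ 486.2 -372.4  218.6  166.5  -87.6] [ 488.  -377.5  221.6  168.8  -87.6]
white [160 237] [241 300] [496.6 367.6 218.9 170.5  86.9] [498.5 372.8 221.9 172.8  86.9]
white [264 236] [401 261] [555.5  -8.5 394.8  72.7 -89.7] [558.3  -8.6 400.3  73.7 -89.7]
t red [([324.2, 288.8], 61), ([229.5, 225.0], 22), ([499.2, 201.8], 27), ([429.5, 153.3], 22), ([528.0, 127.5], 30)] green [([422.2, 221.1], 31)]
s red [([174.6, 475.4], 45), ([162.7, 331.7], 35), ([288.3, 212.8], 46), ([400.5, 180.8], 16)] green [([241.9, 313.6], 36)]
```

```bash
sed -i 's/H\[...,2\]<185)&(H\[...,1\]<80)/H[...,2]<207)\&(H[...,1]<80)/' h.py
python3 - <<'E'
from h import *
t=arm.camera("top");s=arm.camera("scene")
tip=tri(t,[229.5,225],s,[400.5,180.8]);tim=tri(t,[422.2,221.1],s,[241.9,313.6])
print("tip",tip,"timer",tim); print([(k,r.tolist()) for k,r in plates(t) if k=='n'])
R=[np.pi,0,0]
def chk(p,o=R):
    try: return np.round(arm.inverse_kinematics(p,o),2)
    except Exception as e: return e
print(chk([tip[0]-.06,tip[1],.2]),chk([tip[0]-.06,tip[1],.1]),chk([tip[0]+.09,tip[1],.1]))
for y in(-.16,0,.15): print(chk([.49,y,.061]),chk([.64,y,.075]))
E
```

```text
tip [0.60964458 0.2755779  0.0964191 ] timer [ 0.63953009 -0.27074693  0.01376056]
[('n', [612.2, -161.4, 103.7, 48.2, -0.7]), ('n', [617.1, 149.4, 103.1, 52.0, 7.1])]
[ 0.04  0.62 -0.88  1.36  0.47  1.38 -2.41] [-0.02  0.67 -0.74  1.5   0.47  1.16 -2.41] [-0.11  0.92 -0.66  1.    0.52  1.37 -2.23]
[ 0.48  0.44 -0.25  1.83  0.14  0.89 -1.41] [ 0.37  0.67 -0.24  1.39  0.17  1.1  -1.47]
[ 0.34  0.42 -0.47  1.9   0.25  0.88 -1.83] [ 0.2   0.65 -0.36  1.45  0.24  1.08 -1.77]
[ 0.22  0.53 -0.73  1.83  0.43  0.95 -2.27] [ 0.13  0.75 -0.64  1.39  0.46  1.16 -2.14]
```

Run:
```python
from h import *
R=[np.pi,0,0]
arm.command_gripper(0.0)
arm.move_pose([.50,.276,.22],R)
arm.move_straight([.535,.276,.086],v=.2)
print(arm.move_straight([.685,.276,.080],v=.08,until_force=14),arm.get_obs()["tool_pos"],arm.get_obs()["ft_force"])
arm.move_straight([.60,.276,.10],v=.2)
arm.move_straight([.50,.276,.20],v=.25)
arm.move_pose([.40,.1,.30],R)
t=arm.camera("top");s=arm.camera("scene")
a=s["image"][150:330,180:460,::-1];a=cv2.resize(a,None,fx=1.5,fy=1.5); b=t["image"][160:310,140:540,::-1]; b=cv2.resize(b,None,fx=1.5,fy=1.5)
P=np.zeros((a.shape[0]+b.shape[0],600,3),np.uint8);P[:a.shape[0],:a.shape[1]]=a;P[a.shape[0]:]=b
cv2.imwrite("pics/iso.png",P)
print(arm.get_obs()["time"],[(k,r.tolist()) for k,r in plates(t)])
```

```text
True [0.6588194  0.27581108 0.07929586] [-2.55779028 -0.79699361  4.0244845 ]
8.4583 [('c', [617.6, 69.4, 98.3, 49.2, 7.4]), ('c', [623.0, -80.5, 98.2, 49.1, 1.4]), ('c', [635.9, -4.4, 98.0, 49.1, -3.7]), ('n', [610.9, -161.4, 100.6, 48.2, -0.7]), ('n', [617.0, 149.1, 103.0, 51.8, 7.7])]
```

View pics/iso.png

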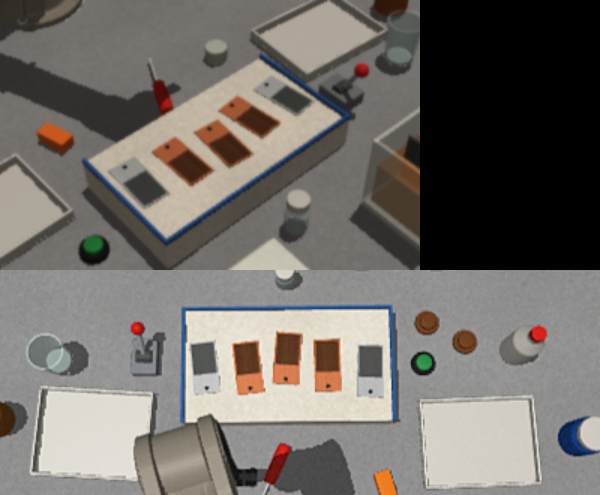

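Lever ball has swung away from the robot, now at about (421,197) scene and (232,199) top; the plates haven't moved. Next I'll check its angle and drag out the middle copper plate.

```bash
cat >> h.py <<'E'
R=[np.pi,0,0]
PARK=[1.14,.311,.014,1.512,-.004,1.319,-.027]
def edge_x(y): return .516-.019*(y+.0056)
def drag(cx,cy,yaw,off=.010,inside=.008,fpress=6):
    """press on the plate's far half and slide it over the front edge"""
    px,py=cx+off*np.cos(yaw),cy+off*np.sin(yaw)
    arm.command_gripper(0.0)
    arm.move_pose([px,py,.14],R)
    arm.move_straight([px,py,.088],v=.15)
    hit=arm.move_straight([px,py,.066],v=.02,until_force=fpress)
    z=arm.get_obs()["tool_pos"][2]
    f0=arm.get_obs()["ft_force"]
    d=edge_x(py)+inside-cx
    arm.move_straight([px+d/2,py,z-.0005],v=.08); f1=arm.get_obs()["ft_force"]
    arm.move_straight([px+d,py,z-.0005],v=.08); f2=arm.get_obs()["ft_force"]
    arm.move_straight([px+d,py,.12],v=.15)
    print("drag",hit,round(z,4),f0.round(1),f1.round(1),f2.round(1))
def shot(name=None,roi=None):
    t=arm.camera("top")
    if name:
        r0,r1,c0,c1=roi; cv2.imwrite(name,cv2.resize(t["image"][r0:r1,c0:c1,::-1],None,fx=2,fy=2,interpolation=cv2.INTER_CUBIC))
    return t
E
python3 - <<'E'
from h import *
t=arm.camera("top");s=arm.camera("scene")
print("tip",tri(t,[232,198.7],s,[421.3,196.7]))
drag(.6359,-.0044,np.radians(-3.7))
print(arm.get_obs()["time"]); arm.move_j(PARK); print(arm.get_obs()["time"])
t=shot("pics/d1.png",(160,310,140,540))
print([(k,r.tolist()) for k,r in plates(t,roi=(190,285,265,403))])
E
```

```text
tip [0.68626405 0.27371279 0.09070969]
drag True 0.0733 [ 0.1 -1.   3.2] [-2.1 -0.8  8.3] [-0.7  0.4  6.6]
13.375
15.5667
[('c', [511.0, -3.9, 123.7, 49.9, -3.9]), ('c', [617.6, 69.4, 98.3, 49.2, 7.4]), ('c', [623.0, -80.5, 98.2, 49.1, 1.4]), ('n', [482.2, 95.1, 167.3, 64.0, -89.7]), ('n', [502.8, -105.5, 195.2, 103.4, -89.7]), ('n', [612.2, -161.4, 103.6, 48.2, -0.7]), ('n', [617.1, 149.4, 103.1, 52.0, 7.1])]
```

View pics/d1.png

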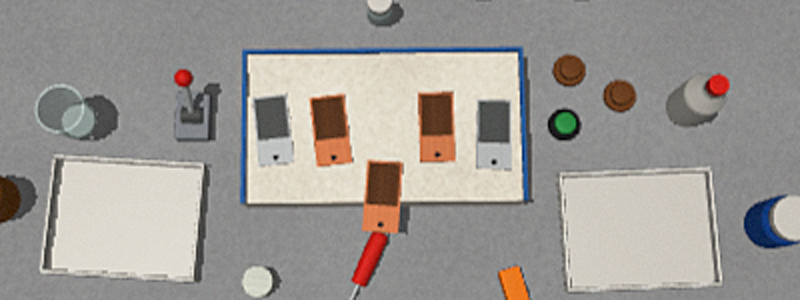

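The middle copper plate now hangs about 40 mm over the edge, centred near (331,258), and the others have not moved. Lever tip travel of 77 mm works out to about 0.97 rad, so the isolator is off.

```bash
cat >> h.py <<'E'
TR=(np.array([.486,-.372]),np.radians(2.4)); TL=(np.array([.4966,.3676]),np.radians(-3.1))
def pick(cx,cy,yaw,back=.032,newtons=45):
    p=np.array([cx,cy])-back*np.array([np.cos(yaw),np.sin(yaw)]); o=[np.pi,0,yaw]
    arm.command_gripper(.070)
    arm.move_pose([*p,.13],o)
    arm.move_straight([*p,.061],v=.12)
    arm.command_gripper(0.0,newtons)
    g=arm.get_obs(); print("grip",round(g["grip_width"],4),g["gripper_force"])
    if g["grip_width"]<.04: return False
    arm.move_straight([*p,.15],v=.1)
    print("held",round(arm.get_obs()["grip_width"],4),arm.get_obs()["ft_force"].round(1)); return True
def place(tray,ty,back=.032,z=.020):
    c,a=tray; u=np.array([np.cos(a),np.sin(a)]); v=np.array([-u[1],u[0]])
    p=c+ty*v-back*u; o=[np.pi,0,a]
    arm.move_pose([*p,.15],o)
    print("touch",arm.move_straight([*p,z],v=.1,until_force=8),arm.get_obs()["tool_pos"].round(4))
    arm.command_gripper(.066)
    arm.move_straight([*p,.15],v=.15)
E
python3 - <<'E'
from h import *
if pick(.524,-.0045,np.radians(-3.9)):
    place(TR,.05)
arm.move_j(PARK); print(arm.get_obs()["time"])
t=shot("pics/p1.png",(160,310,140,540))
print([(k,r.tolist()) for k,r in plates(t)])
print([(k,r.tolist()) for k,r in plates(t,z=.007,roi=(243,303,418,502)) if k=='c'])
E
```

```text
grip 0.048 45.65419614315033
held 0.0478 [-0.5  0.2 -1.6]
touch False [ 0.4526 -0.3237  0.0207]
25.725
[('c', [617.6, 69.4, 98.3, 49.2, 7.4]), ('c', [623.0, -80.5, 98.2, 49.1, 1.4]), ('n', [617.1, 149.3, 103.0, 51.9, 7.3]), ('n', [658.3, -173.5, 122.0, 51.5, 0.7])]
[('c', [483.0, -323.1, 98.4, 49.6, 3.9])]
```

View pics/p1.png

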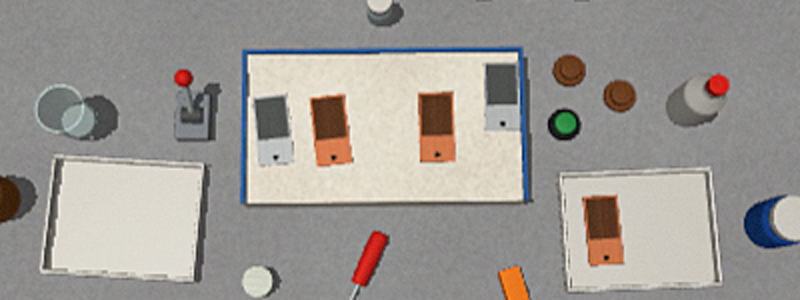

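The first copper plate lies flat in the right tray (crop 603,230). The right-hand nickel plate has been knocked back to crop (502,97). Next come the two remaining coppers, using the same drag, pick and place steps.

```bash
cat >> h.py <<'E'
def job(cx,cy,yawdeg,tray,ty,z=.020,off=.010):
    a=np.radians(yawdeg); drag(cx,cy,a,off=off)
    if not pick(edge_x(cy)+.008,cy,a): raise SystemExit("missed")
    place(tray,ty,z=z)
E
python3 - <<'E'
from h import *
job(.623,-.0805,1.4,TR,-.05)
job(.6176,.0694,7.4,TR,.0,z=.023)
arm.move_j(PARK); print(arm.get_obs()["time"])
t=shot("pics/p2.png",(160,310,140,540))
print([(k,r.tolist()) for k,r in plates(t)])
print([(k,r.tolist()) for k,r in plates(t,z=.007,roi=(243,303,418,502)) if k=='c'])
E
```

```text
drag True 0.0732 [-1.  -0.1  3.7] [-4.1  1.1  8.5] [-1.5  1.1  8.2]
grip 0.0477 45.72617769241333
held 0.0479 [-0.6 -0.3 -0.4]
touch False [ 0.4567 -0.4238  0.0209]
drag True 0.0733 [ 0.6 -0.5  3.9] [-3.1  0.1  8.1] [-2.7 -0.6  8.3]
grip 0.0477 45.73249340057373
held 0.0475 [-0.2 -0.4 -2.5]
touch False [ 0.4547 -0.3738  0.0238]
53.225
[('n', [617.1, 149.3, 103.0, 51.9, 7.3]), ('n', [658.3, -173.5, 122.0, 51.5, 0.7])]
[('c', [485.3, -373.0, 152.2, 98.5, -87.2])]
```

View pics/p2.png

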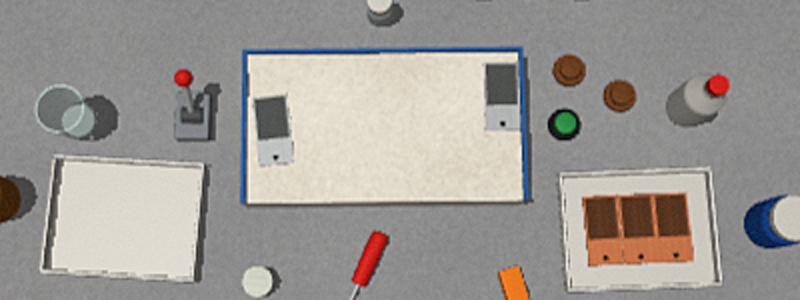

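All three coppers lie flat in the right tray. Nickel plates remain at crop (273,130) and (502,97), the second one close to the right rim.

Run:
```python
from h import *
t=arm.camera("top")
c=cast(t,[[391.2,208.3],[391.5,222],[391,195]],.062); print(c)
job(.6171,.1493,7.4,TL,.05)
job(c[0,0],c[0,1],0,TL,-.05)
arm.move_j(PARK); print(arm.get_obs()["time"])
t=shot("pics/p3.png",(160,310,140,540))
```

```text
[[ 0.66586528 -0.1753956 ]
 [ 0.626192   -0.17557472]
 [ 0.70475809 -0.17548034]]
drag True 0.0733 [-0.1 -1.3  3.5] [-2.8 -0.9  7.2] [-2.   0.   9.1]
grip 0.0477 45.494478821055964
held 0.0481 [-0.5 -0.5 -0.2]
touch False [0.4678 0.4198 0.0209]
drag True 0.0733 [-0.1  1.   3.3] [-1.7 -1.   7.3] [0.1 0.3 7.3]
grip 0.0479 45.30877145938575
held 0.0475 [ 0.1  0.2 -1.2]
touch False [0.4624 0.3199 0.0207]
84.1667
```

View pics/p3.png

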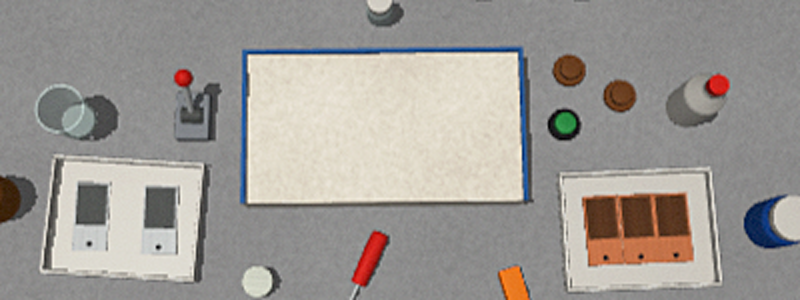

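All five plates lie flat: nickels at crop (90,217) and (160,220), coppers in the right tray. Now I'll press the timer.

Run:
```python
from h import *
t=arm.camera("top");print(cast(t,[422.2,221.1],.02)[0])
x,y=cast(t,[422.2,221.1],.02)[0]
arm.command_gripper(0.0)
arm.move_pose([x,y,.14],R)
print(arm.move_straight([x,y,.015],v=.04,until_force=3),arm.get_obs()["tool_pos"][2])
z0=arm.get_obs()["tool_pos"][2]
print(arm.move_straight([x,y,max(z0-.010,.012)],v=.01,until_force=20),arm.get_obs()["tool_pos"][2],arm.get_obs()["ft_force"])
arm.sleep(.3); print(arm.get_obs()["tool_pos"][2],arm.get_obs()["ft_force"])
arm.move_straight([x,y,.16],v=.12)
arm.move_j(PARK); print(arm.get_obs()["time"])
t=shot("pics/p4.png",(160,310,140,540))
```

```text
[ 0.63776231 -0.27047511]
True 0.028932556740453915
True 0.027442945387153833 [-1.51008772e+00 -3.08793621e-03  4.77664927e+00]
0.02726297468953871 [-0.93967072  0.33983898  5.26770406]
93.1
```

View pics/p4.png

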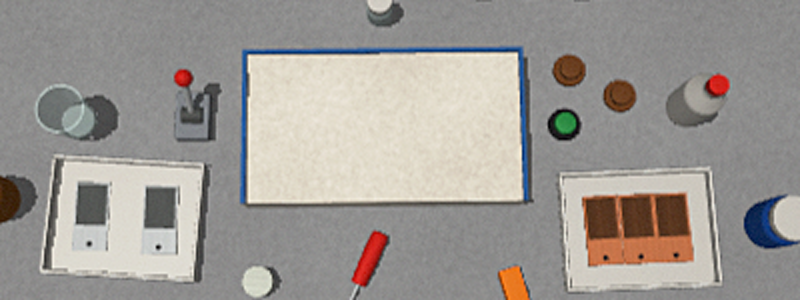

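The trace leaves it unclear whether the button went fully down, so I'll press again in small steps and log force against depth.

Run:
```python
from h import *
x,y=.6378,-.2705
arm.move_pose([x,y,.10],R); arm.move_straight([x,y,.045],v=.1)
arm.sleep(.3); f0=arm.get_obs()["ft_force"][2]
for z in np.arange(.040,.0205,-.0015):
    arm.move_straight([x,y,z],v=.02); arm.sleep(.15); o=arm.get_obs(); f=o["ft_force"][2]-f0
    print(round(z,4),o["tool_pos"][2].round(4),round(f,1))
    if f>22: break
arm.sleep(.3)
arm.move_straight([x,y,.16],v=.12); arm.move_j(PARK); print(arm.get_obs()["time"])
```

```text
0.04 0.04 -0.2
0.0385 0.0385 -0.2
0.037 0.037 -0.3
0.0355 0.0355 0.2
0.034 0.034 -0.1
0.0325 0.0329 1.9
0.031 0.0313 1.8
0.0295 0.0298 3.3
0.028 0.0283 4.2
0.0265 0.0272 6.2
0.025 0.0271 11.3
0.0235 0.027 16.2
0.022 0.0269 21.1
104.7583
```

The button started to move at 33 mm and hit its stop at 27 mm, so it was fully pressed. I'm handing the job in.

```bash
python3 -c "
from plant import arm
print(arm.close_job())"
```

```text
the job is handed in; nothing more can be done
None
```

I handed the job in at about 105 s: isolator off, two nickel plates in the amber-jar tray, three copper plates in the blue-jar tray, then the timer pressed to its stop; the judge's result was not shown.

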